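Turn back the lion's ratchet stand

TASK

The yellow-lacquered lion head is fixed on a ratchet wheel that the steel pawl holds. Lift the pawl well clear of the teeth by its upright steel pin, then turn the wheel backwards, clockwise seen from above, by the upright wooden peg behind the lion, until the lion's nose points at the brass pointer on the base board. Leave the pawl clear of the teeth, and do not touch the fresh lacquer of the lion.

Things in the scene. Friction and masses are not known exactly. Their poses are not given: they have to be found in the camera images.
- lion: Yellow lion head, 54 mm wide, 62 mm tall, nose 47 mm ahead of the axis; fixed on a dark wooden ratchet wheel (174 mm over its teeth, top 40 mm above the tiles). Origin: on the wheel's axis, at its top; x out through the nose, z up. The wheel stays where it is left. Clockwise from above is backwards, blocked by the engaged pawl; the turn needed is 30 to 85 degrees.
- wheel_peg (a point): Upright round wooden peg, 14 mm thick, on the wheel 66 mm from its axis, straight behind the lion (opposite its nose), from 40 to 98 mm above the tiles, with a collar 22 mm across and 4 mm high at its foot. This point is on the peg's axis, 70 mm above the tiles; x parallel to the lion's x. Turning takes about 2 N here.
- pawl_peg (a point): Upright steel pin, 12 mm thick, 37 to 83 mm above the tiles, on the pawl: a flat 84 mm bar beside the wheel, nose in its teeth. Point: on the pin's axis, 63 mm up. x runs along the bar from pivot to nose, z up. The vertical pivot is at (-0.050, +0.002) m in these axes. To lift, swing the pin about it away from the wheel, clockwise from above; stiff (1 N), stays where left.
- pawl (a joint): Swing of the pawl about its vertical pivot, rad: 0 fully in the teeth, growing as it is lifted away from the wheel, stop at 0.9. The nose is out of the teeth from about 0.1.
- pointer_tip (a point): Tip of a brass wedge 30 mm long and 28 mm wide, standing 14 to 16 mm high on the board outside the wheel's edge. The point is at the wedge's inner tip, 96 mm from the wheel's axis and 34 mm above the tiles; x points from the wheel's axis outwards through the tip.

How it is judged:
By the outcome, as a careful person would: the job done as asked, in the order asked, and still so for the second after the job is handed in, with the robot touching nothing.
It also fails if it takes over 45 s, if anything falls off the work surface, if the arm or the gripper's body presses on something with over 40 N, if the wrist force passes 120 N, or if a joint passes its speed limit or range.

ROBOT

A 7-joint arm with a two-finger parallel gripper is mounted at the origin on the work surface. World frame = base frame: x ahead of the robot, y to its left, z up, the work surface at z = 0. Lengths are in m, angles in rad, forces in N, time in s.
With the tool pointing down it reaches from about 0.4 to 0.875 m from the base axis. Payload 19.3 kg.
Tool frame: the origin (TCP) lies at the very end of the fingers, on their centre line; the grasp point (between the pads) lies 19 mm behind it; z points along the fingers, y is the line along which they close (so a half turn about z gives the same grasp; the last joint's range is limited). The gripper opens to 85 mm and grips with 20 to 120 N. Pads are 22 mm wide; open, the fingers measure 114 mm over their backs; the gripper's body (76 mm by 85 mm) begins 54 mm behind the grasp point. The pads swing forward as they close: fully open they stand 13 mm farther back than shut.
Start: joints at [-1.173, 0.521, -0.036, 1.599, 0.021, 1.021, -0.113], TCP at [0.282, 0.558, 0.231] pointing down, gripper open.
Joint ranges: [-2.91, 2.91], [-0.3, 2.13], [-1.5, 1.42], [0.17, 2.43], [-1.26, 4.41], [0.16, 1.93], [-2.52, 2.52]. Speed limits (rad/s): [1.89, 1.89, 2.39, 2.39, 3.01, 3.01, 3.01].

INTERFACE

Orientations are given as [roll, pitch, yaw] about the fixed x, y, z axes, in that order (R = Rz(yaw) Ry(pitch) Rx(roll)).
In Python, from workcell import bot gives the robot as it stands.
- The arm moves only by the tool jog_arm, never from a script. Its argument "motion" is a list of rows, each a list of 5 numbers: the shift along the tool's x, y, z scaled (see below), then the turn about the tool's z scaled (see below), then the opening, from 0 (shut) to 1 (fully open). A call has 1 to 12 rows; each row shifts and turns the commanded pose from where the row before left it, along the tool's axes as they then stand; what a row does not reach is not made up. The controller multiplies each number of a shift by 30 mm and each number of a turn by 0.08 rad. A row lasts 1/10 s, in which the tool goes at most 50 mm and 8.59 degrees, less where a joint would pass 70% of its speed; a pose out of reach is approached as far as the arm can. A call with a number of a shift or a turn outside -1 to 1 is refused whole. A call with a gripper value outside its range is refused whole. The fingers move at their own pace and stop on an object; "newtons" is the grip in N (left out, the last holds). Time passes only in rows, so rows that do not move let the fingers close. It gives the time, the measured TCP pose, the force, the opening and the grip force at its end, in the units of the state.
- bot.observe(): the state, without advancing time (a new reading comes with each control period).
- bot.grab_frame(name): name is "side" or "top"; returns a dict with "pixels" (420x560x3 uint8, red, green, blue), "fovy" (degrees; the focal length in pixels is half the picture's height over the tangent of half this angle, whatever the lens; pixels are square), "cx", "cy" (the principal point, pixels), "k1" (the pictures are not rectified: a ray, as slopes to the right and down, at radius r is drawn at 1 + k1 r^2 times it, then the intrinsics apply), "rvec" (rotation vector, rad) and "tvec" (3), from world to camera coordinates, as OpenCV has them. Camera axes: x right, y down, z forward; pixel columns grow to the right and rows downward; lengths in m; the calibration is good to about 2 mm. A picture is of the moment at which its call begins. There is no depth.
- bot.job_done(): hands the job in; it is judged then, once.
The state is a dict: "clock": time; "qpos": joint angles; "qd": joint speeds; "joint_efforts": joint torques, N m; "position": TCP position; "tool_rot": TCP orientation; "force": force on the tool from outside, world axes, zero at the start; "moment": the same for the moment, N m; "grip_width": finger opening in m; "finger_force": force on a finger pad.
Only numpy, scipy, OpenCV 4.12 (cv2) and the standard library are available. Lean on these libraries where they do the work, as an engineer would, in place of code of your own. Each camera call takes 0.05 s, during which the arm holds its last target. There are 200 camera calls.

## Working session

There is one attempt and no reset: what is moved stays moved. The work goes in short steps, Python scripts to look and compute and a tool call to move; the robot and the scene stay as the last step left them, time stands still between calls to the robot, and variables do not carry over. Pictures are saved under pics/ and viewed, at most 10 in all, crops included, and the job is handed in when it is done.

Besides the shell and the picture viewer there is one more tool, called as name(argument=value, ...), one argument or row to a line, values as JSON. jog_arm: Moves the arm, as the interface text tells. Shifts and turns lie within -1 to 1; 1 stands for 30 mm of shift or 0.08 rad of turn. Its arguments: {"type":"object","properties":{"motion":{"type":"array","items":{"type":"array","items":{"type":"number"}}},"newtons":{"type":"number"}},"required":["motion"]}

```bash
mkdir -p pics
cat > h.py <<'E'
import numpy as np, cv2
from workcell import bot
def cal(f):
    h,w=f["pixels"].shape[:2]; F=h/2/np.tan(np.radians(f["fovy"])/2)
    K=np.array([[F,0,f["cx"]],[0,F,f["cy"]],[0,0,1]]); D=np.array([f["k1"],0,0,0,0.])
    R=cv2.Rodrigues(np.array(f["rvec"],float))[0]; return K,D,R,np.array(f["tvec"],float)
def ray(f,uv):
    K,D,R,t=cal(f); p=cv2.undistortPoints(np.array([[uv]],float),K,D)[0,0]
    return -R.T@t, R.T@np.array([p[0],p[1],1])
def onz(f,uv,z):
    o,d=ray(f,uv); return o+d*(z-o[2])/d[2]
def proj(f,P):
    K,D,R,t=cal(f); return cv2.projectPoints(np.array(P,float).reshape(-1,1,3),f["rvec"] if not isinstance(f["rvec"],list) else np.array(f["rvec"]),t,K,D)[0][:,0]
def save(f,n): cv2.imwrite(n,f["pixels"][:,:,::-1])
E
python3 - <<'E'
from h import *
for n in("top","side"):
    f=bot.grab_frame(n); save(f,f"pics/{n}0.png"); c=cal(f); print(n,-c[2].T@c[3],c[2][2],c[0][0,0])
print(bot.observe())
E
```

```text
top [0.55499515 0.03814153 0.7204185 ] [ 0.03632758  0.01714018 -0.99919293] 510.39536896302104
side [ 0.22061283 -0.37387762  0.5192541 ] [ 0.543817    0.57793335 -0.60848674] 493.61748908113645
{'clock': 0.1, 'qpos': array([-1.17320671,  0.5219497 , -0.03631045,  1.59993713,  0.02116565,
        1.02112382, -0.11278977]), 'qd': array([-0.00065836, -0.00182786, -0.00055903, -0.0033631 ,  0.00107259,
       -0.00077426, -0.00066291]), 'joint_efforts': array([ 4.37714029e-03, -9.28489637e+01,  1.98427968e+00, -3.70531154e+01,
        1.82041770e-02,  5.38487031e-03, -5.56520172e-05]), 'position': array([0.28171509, 0.55756673, 0.23079138]), 'tool_rot': array([-3.14055951e+00,  5.23171258e-05,  2.67376938e+00]), 'force': array([-0.270581  ,  0.386203  , -0.49076675]), 'moment': array([-0.01872612,  0.0053845 ,  0.00949499]), 'finger_force': 0.0, 'grip_width': 0.08543670126997852}
```

View pics/top0.png

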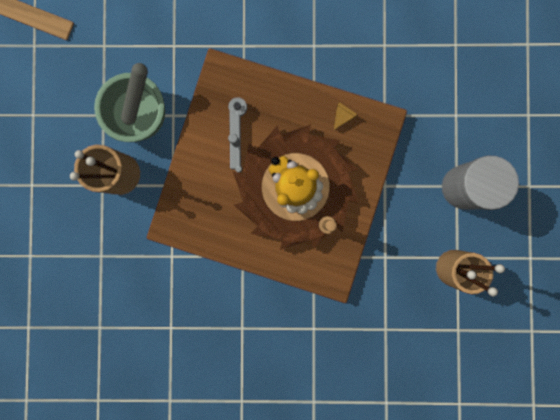

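View pics/side0.png

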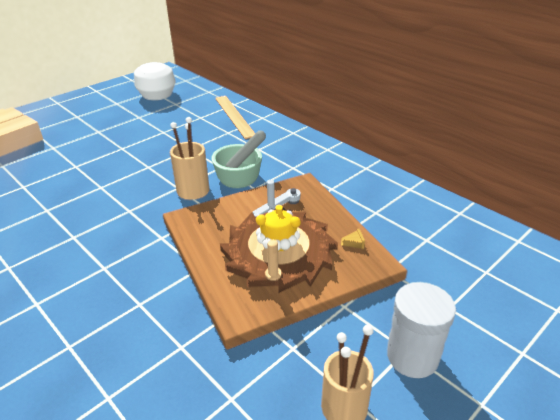

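The top view shows the pawl pivot at about (237,105), its pin at about (233,140), the lion at (297,185), the peg at (328,226) and the wedge at (344,117). I'll zoom in on both views and compute positions.

Run:
```python
from h import *
f=bot.grab_frame("top"); g=bot.grab_frame("side")
a=cv2.resize(f["pixels"][80:260,210:380],None,fx=3.3,fy=3.3,interpolation=cv2.INTER_CUBIC); cv2.imwrite("pics/c1.png",a[:,:,::-1])
a=cv2.resize(g["pixels"][165:305,210:385],None,fx=4.2,fy=4.2,interpolation=cv2.INTER_CUBIC); cv2.imwrite("pics/c2.png",a[:,:,::-1])
for n,uv,z in (("pivot",(237,105),.04),("pin",(233,140),.083),("lionaxis",(295,187),.04),("peg",(328,225),.098),("tip?",(332,129),.034)): print(n,onz(f,uv,z))
h=cv2.cvtColor(f["pixels"],cv2.COLOR_RGB2HSV)
m=cv2.inRange(h,(8,40,150),(28,170,255)); m[:,:240]=0;m[:,360:]=0;m[:130]=0;m[250:]=0
for c in cv2.findContours(m,0,2)[0]:
    if cv2.contourArea(c)>20: print(cv2.minAreaRect(c),cv2.contourArea(c))
```

```text
pivot [0.70624531 0.10348654 0.04      ]
pin [0.65245076 0.10416997 0.083     ]
lionaxis [0.59604149 0.02541496 0.04      ]
peg [ 0.54633558 -0.01365932  0.098     ]
tip? [ 0.67484673 -0.02446775  0.034     ]
((327.0, 224.5), (15.0, 14.0), 90.0) 162.0
((276.4659729003906, 198.9215545654297), (60.46218490600586, 21.344526290893555), 55.24408721923828) 564.5
((307.60406494140625, 162.02566528320312), (46.52883529663086, 11.229305267333984), 27.89727020263672) 319.5
```

View pics/c1.png

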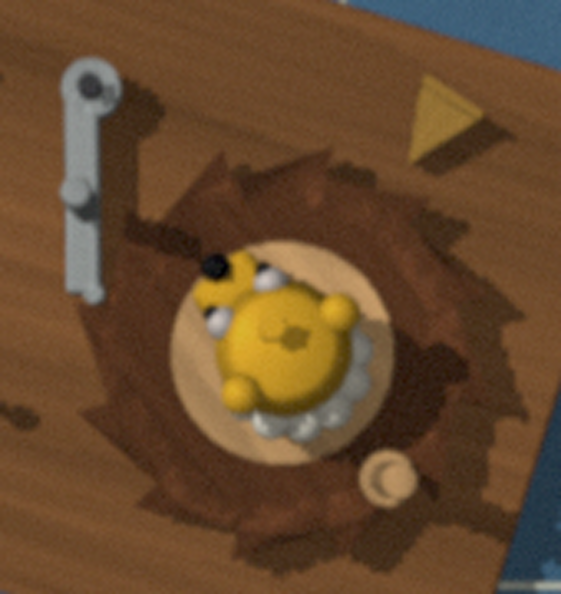

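View pics/c2.png

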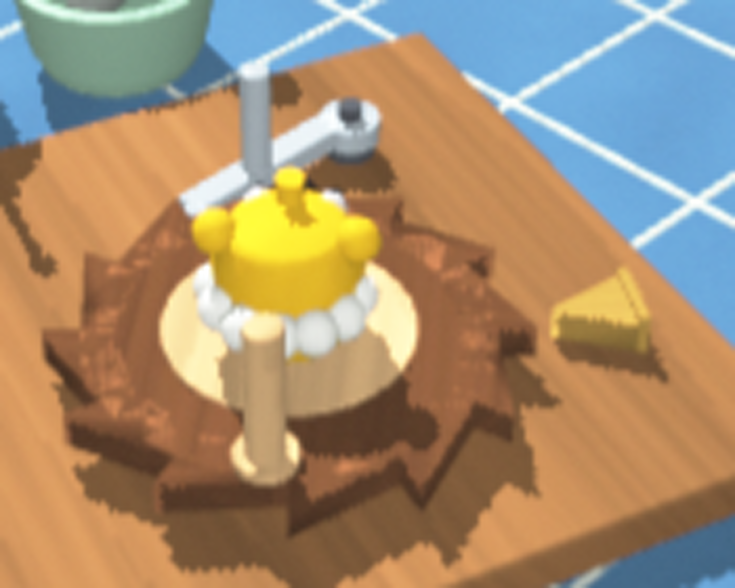

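The crops show, in full-picture pixels, top view first:

| Feature | Top | Side |
|---|---|---|
| Pivot | (237.6,106) | – |
| Pin top | (233,137.6) | (271.2,181.7) |
| Disc centre | (295.8,186.7) | – |
| Peg top | (327.6,224.8) | (272.6,243.1) |
| Wedge tip | (334.8,129.4) | (341.7,237.6) |

The lion's nose points up and to the left.

Run:
```python
from h import *
f=bot.grab_frame("top"); g=bot.grab_frame("side")
def tri(a,b):
    (o,d),(p,e)=ray(f,a),ray(g,b); s=np.linalg.lstsq(np.c_[d,-e],p-o,rcond=None)[0]
    A,B=o+d*s[0],p+e*s[1]; return (A+B)/2,np.linalg.norm(A-B)
for n,a,b,z in (("pin",(233,137.6),(271.2,181.7),.083),("peg",(327.6,224.8),(272.6,243.1),.098),("tip",(334.8,129.4),(341.7,237.6),.034)):
    print(n,*tri(a,b),onz(f,a,z),onz(g,b,z))
print("pivot",onz(f,(237.6,106),.04)); C=onz(f,(295.8,186.7),.04)[:2]; print("axis",C)
P=onz(f,(327.6,224.8),.098)[:2]; T=onz(f,(334.8,129.4),.034)[:2]
for v in(C-P,T-C): print(np.linalg.norm(v),np.degrees(np.arctan2(v[1],v[0])))
```

```text
pin [0.65534723 0.10411579 0.08376657] 2.877837023573557e-05 [0.65547917 0.10418602 0.083     ] [0.65610072 0.10496563 0.083     ]
peg [ 0.54710684 -0.01388066  0.09526948] 0.0014858418647097547 [ 0.54657688 -0.0131743   0.098     ] [ 0.5455922  -0.01664784  0.098     ]
tip [ 0.67410984 -0.02830527  0.0378122 ] 0.001264278762543128 [ 0.67430058 -0.02823593  0.034     ] [ 0.67826912 -0.02591226  0.034     ]
pivot [0.70489375 0.10267295 0.04      ]
axis [0.59644415 0.02434853]
0.062407592686207235 36.9597806628599
0.09395077772210206 -34.0352081558746
```

jog_arm(
  motion=[
    [0, 0, 0, -0.975, 0.4],
    [0, 0, 0, -0.975, 0.4],
    [0, 0, 0, -0.975, 0.4],
    [0, 0, 0, -0.975, 0.4],
    [0, 0, 0, -0.975, 0.4],
    [0, 0, 0, -0.975, 0.4],
  ],
  newtons=30,
)

```text
clock: 0.9
position: [0.2819, 0.5578, 0.2312]
tool_rot: [-3.141, -0.0, -3.138]
force: [0.9, 0.4, 0.1]
grip_width: 0.0341
finger_force: 0.0
```

jog_arm(
  motion=[
    [-0.4, -0.5, 0, 0, 0.4],
    [-0.8, -1, 0, 0, 0.4],
    [-0.8, -1, 0, 0, 0.4],
    [-0.8, -1, 0, 0, 0.4],
    [-0.8, -1, 0, 0, 0.4],
    [-0.8, -1, 0, 0, 0.4],
    [-0.8, -1, 0, 0, 0.4],
    [-0.8, -1, 0, 0, 0.4],
    [-0.8, -1, 0, 0, 0.4],
    [-0.8, -1, 0, 0, 0.4],
    [-0.8, -1, 0, 0, 0.4],
    [0, 0, 0, 0, 0.4],
  ],
)

```text
clock: 2.1
position: [0.5369, 0.2371, 0.2312]
tool_rot: [-3.139, 0.001, 3.134]
force: [-0.3, 0.3, 0.4]
grip_width: 0.0341
finger_force: 0.0
```

jog_arm(
  motion=[
    [-0.8, -0.88, 0, 0, 0.4],
    [-0.8, -0.88, 0, 0, 0.4],
    [-0.8, -0.88, 0, 0, 0.4],
    [-0.8, -0.88, 0, 0, 0.4],
    [-0.75, -0.9, 0, 0, 0.4],
    [0, 0, 0.5, 0, 0.4],
    [0, 0, 1, 0, 0.4],
    [0, 0, 1, 0, 0.4],
    [0, 0, 1, 0, 0.4],
    [0, 0, 0, 0, 0.4],
    [0, 0, 0, 0, 0.4],
  ],
)

```text
clock: 3.2
position: [0.6524, 0.1103, 0.1268]
tool_rot: [-3.142, -0.0, 3.141]
force: [0.9, 0.7, 1.4]
grip_width: 0.0342
finger_force: 0.0
```

Run:
```python
from h import *
print(bot.observe()["position"],bot.observe()["qpos"])
g=bot.grab_frame("side"); save(g,"pics/s1.png")
```

```text
[0.6523617  0.1103329  0.12683366] [-0.23005396  0.69361231 -0.0422813   1.58067455  0.03538598  0.86841409
  1.28508749]
```

View pics/s1.png

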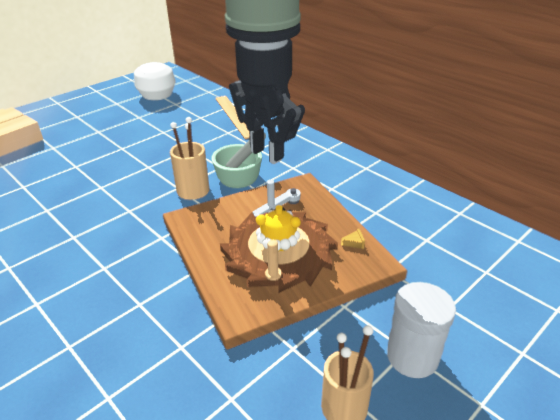

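The fingers, tips at about (265,155), straddle the line above the pin top at (271,182). I'll make a small correction, descend and grip.

jog_arm(
  motion=[
    [-0.1, -0.2, 0, 0, 0.4],
    [0, 0, 0.5, 0, 0.4],
    [0, 0, 0.6, 0, 0.4],
    [0, 0, 0.6, 0, 0.4],
    [0, 0, 0.5, 0, 0.4],
    [0, 0, 0.23, 0, 0.4],
    [0, 0, 0, 0, 0.4],
  ],
)

```text
clock: 3.95
position: [0.655, 0.1041, 0.0526]
tool_rot: [-3.141, -0.001, -3.141]
force: [0.1, -0.9, 1.1]
grip_width: 0.034
finger_force: 0.0
```

jog_arm(
  motion=[
    [0, 0, 0, 0, 0.2],
    [0, 0, 0, 0, 0],
    [0, 0, 0, 0, 0],
    [0, 0, 0, 0, 0],
    [0, 0, 0, 0, 0],
  ],
  newtons=20,
)

```text
clock: 4.45
position: [0.6559, 0.1061, 0.0544]
tool_rot: [3.14, 0.002, -3.14]
force: [0.6, 7.7, -3.1]
grip_width: 0.0112
finger_force: 21.8
```

jog_arm(
  motion=[
    [-0.004, 0.117, 0, 0.875, 0],
    [-0.004, 0.117, 0, 0.875, 0],
    [-0.004, 0.117, 0, 0.875, 0],
    [-0.004, 0.117, 0, 0.875, 0],
    [-0.004, 0.117, 0, 0.875, 0],
    [-0.004, 0.117, 0, 0.875, 0],
    [-0.004, 0.117, 0, 0.875, 0],
    [-0.004, 0.117, 0, 0.875, 0],
    [0, 0, 0, 0, 0],
    [0, 0, 0, 0, 0],
  ],
)

```text
clock: 5.45
position: [0.6634, 0.1316, 0.0542]
tool_rot: [3.14, 0.001, 2.584]
force: [-0.8, 4.5, 5.0]
grip_width: 0.0111
finger_force: 22.4
```

jog_arm(
  motion=[
    [0, 0, 0, 0, 0.35],
    [0, 0, 0, 0, 0.35],
    [0, 0, 0, 0, 0.35],
    [0, 0, -0.5, 0, 0.35],
    [0, 0, -1, 0, 0.35],
    [0, 0, -1, 0, 0.35],
    [0, 0, -1, 0, 0.35],
    [0, 0, -1, 0, 0.35],
    [0, 0, -0.5, 0, 0.35],
    [0, 0, 0, 0, 0.35],
  ],
)

```text
clock: 6.45
position: [0.664, 0.131, 0.2063]
tool_rot: [3.139, 0.003, 2.582]
force: [0.2, -0.2, -0.1]
grip_width: 0.0301
finger_force: 0.0
```

Run:
```python
from h import *
s=bot.observe(); p=s["position"];y=s["tool_rot"][2]; print(p,s["tool_rot"])
C=np.array([.59644,.02435]); a=np.radians(36.96); P=C-.0645*np.array([np.cos(a),np.sin(a)]); print(P)
v=P-p[:2]; print("tool xy units",np.array([[np.cos(y),np.sin(y)],[np.sin(y),-np.cos(y)]])@v/.03,"turn units",-(a+np.pi-y)/.08)
```

```text
[0.66398128 0.13102635 0.20628567] [3.13882210e+00 2.56980007e-03 2.58169548e+00]
[ 0.54490092 -0.0144311 ]
tool xy units [ 0.7881875  -6.21636596] turn units -15.062135758937583
```

jog_arm(
  motion=[
    [0.1126, -0.888, 0, 0, 0.4],
    [0.1126, -0.888, 0, 0, 0.4],
    [0.1126, -0.888, 0, 0, 0.4],
    [0.1126, -0.888, 0, 0, 0.4],
    [0.1126, -0.888, 0, 0, 0.4],
    [0.1126, -0.888, 0, 0, 0.4],
    [0.1126, -0.888, 0, 0, 0.4],
    [0, 0, 0, 0, 0.4],
  ],
)

```text
clock: 7.25
position: [0.5418, -0.0175, 0.2029]
tool_rot: [-3.14, -0.001, 2.578]
force: [0.2, 1.2, -0.0]
grip_width: 0.034
finger_force: 0.0
```

jog_arm(
  motion=[
    [0, 0, 0, -1, 0.4],
    [0, 0, 0, -1, 0.4],
    [0, 0, 0, -1, 0.4],
    [0, 0, 0, -1, 0.4],
    [0, 0, 0, -1, 0.4],
    [0, 0, 0, -1, 0.4],
    [0, 0, 0, -1, 0.4],
    [0, 0, 0, -1, 0.4],
    [0, 0, 0, -1, 0.4],
    [0, 0, 0, -1, 0.4],
    [0, 0, 0, -1, 0.4],
    [0, 0, 0, -1, 0.4],
  ],
)

```text
clock: 8.45
position: [0.5438, -0.0141, 0.2027]
tool_rot: [3.141, -0.001, -2.738]
force: [0.1, 0.4, -0.2]
grip_width: 0.0343
finger_force: 0.0
```

jog_arm(
  motion=[
    [0, 0, 0, -1, 0.4],
    [0, 0, 0, -1, 0.4],
    [0, 0, 0, -1, 0.4],
    [0, 0, 1, 0, 0.4],
    [0, 0, 1, 0, 0.4],
    [0, 0, 0, 0, 0.4],
    [0, 0, 0, 0, 0.4],
  ],
)

```text
clock: 9.15
position: [0.5439, -0.0142, 0.1434]
tool_rot: [3.141, -0.001, -2.501]
force: [0.3, 0.2, 0.4]
grip_width: 0.0341
finger_force: 0.0
```

Run:
```python
from h import *
s=bot.observe(); p=s["position"];y=s["tool_rot"][2]; print(p,s["tool_rot"],s["qpos"][6])
v=np.array([.5449,-.0144])-p[:2]; print("tool xy units",np.array([[np.cos(y),np.sin(y)],[np.sin(y),-np.cos(y)]])@v/.03)
g=bot.grab_frame("side"); save(g,"pics/s2.png")
```

```text
[ 0.54388623 -0.01421244  0.14343243] [ 3.14070891e+00 -9.86817207e-04 -2.50118164e+00] 2.040478083571958
tool xy units [-0.02336064 -0.02520481]
```

View pics/s2.png

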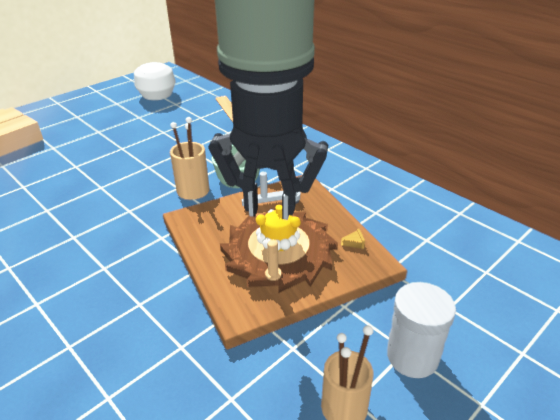

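The fingers, tips at about (252,213) and (285,218), straddle the line above the peg, and the pawl pin at (264,180) has swung away. I'll descend and grip the peg.

jog_arm(
  motion=[
    [0.02, -0.02, 0.5, 0, 0.4],
    [0, 0, 0.6, 0, 0.4],
    [0, 0, 0.6, 0, 0.4],
    [0, 0, 0.6, 0, 0.4],
    [0, 0, 0.5, 0, 0.4],
    [0, 0, 0, 0, 0.4],
    [0, 0, 0, 0, 0.4],
    [0, 0, 0, 0, 0],
    [0, 0, 0, 0, 0],
    [0, 0, 0, 0, 0],
    [0, 0, 0, 0, 0],
  ],
  newtons=20,
)

```text
clock: 10.3
position: [0.5446, -0.0154, 0.0606]
tool_rot: [-3.14, 0.001, -2.502]
force: [-2.1, -0.1, 9.2]
grip_width: 0.0134
finger_force: 20.6
```

jog_arm(
  motion=[
    [-0.0053, 0.1527, 0, 0.875, 0],
    [-0.0053, 0.1527, 0, 0.875, 0],
    [-0.0053, 0.1527, 0, 0.875, 0],
    [-0.0053, 0.1527, 0, 0.875, 0],
    [-0.0053, 0.1527, 0, 0.875, 0],
    [-0.0053, 0.1527, 0, 0.875, 0],
    [-0.0053, 0.1527, 0, 0.875, 0],
    [-0.0053, 0.1527, 0, 0.875, 0],
    [-0.0053, 0.1527, 0, 0.875, 0],
    [-0.0053, 0.1527, 0, 0.875, 0],
    [0, 0, 0, 0, 0],
    [0, 0, 0, 0, 0],
  ],
)

```text
clock: 11.5
position: [0.5299, 0.0282, 0.0605]
tool_rot: [3.141, -0.002, 3.082]
force: [-14.1, 1.6, 22.7]
grip_width: 0.0131
finger_force: 22.0
```

jog_arm(
  motion=[
    [0.04, 0, 0, 0, 0],
    [-0.0053, 0.1535, 0, 0.875, 0],
    [-0.0053, 0.1535, 0, 0.875, 0],
    [-0.0053, 0.1535, 0, 0.875, 0],
    [-0.0053, 0.1535, 0, 0.875, 0],
    [-0.0053, 0.1535, 0, 0.875, 0],
    [-0.0053, 0.1535, 0, 0.875, 0],
    [0, 0, 0, 0, 0],
    [0, 0, 0, 0, 0],
  ],
)

```text
clock: 12.4
position: [0.5365, 0.0555, 0.0606]
tool_rot: [3.141, -0.002, 2.663]
force: [-10.4, 5.3, 19.5]
grip_width: 0.0135
finger_force: 21.7
```

Run:
```python
from h import *
s=bot.observe(); p=s["position"]; v=p[:2]-np.array([.59644,.02435]); print(np.linalg.norm(v),np.degrees(np.arctan2(v[1],v[0])))
g=bot.grab_frame("top"); a=cv2.resize(g["pixels"][60:260,180:400],None,fx=3,fy=3,interpolation=cv2.INTER_CUBIC); cv2.imwrite("pics/t2.png",a[:,:,::-1])
```

```text
0.06755497746162353 152.513915982149
```

View pics/t2.png

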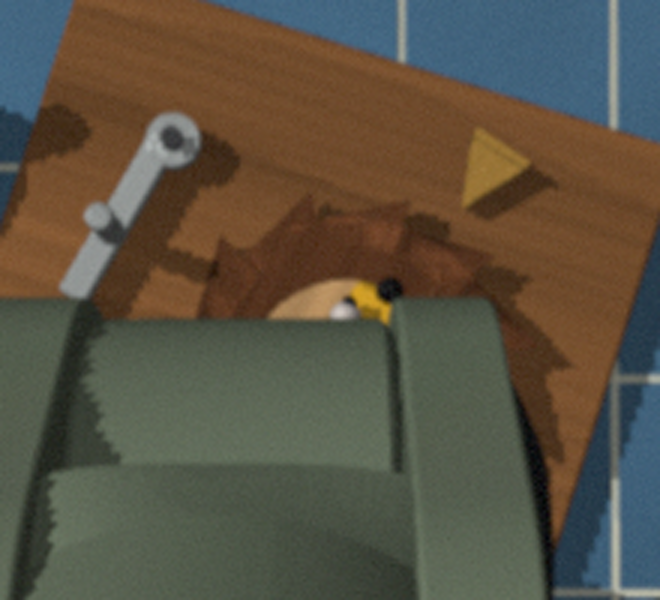

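The pawl bar now runs from the pivot at crop (172,138) to (75,290), well clear of the wheel. The nose at (388,290) is approaching the line to the wedge tip at (465,207). I'll finish the turn, release and measure.

jog_arm(
  motion=[
    [0.03, 0, 0, 0, 0],
    [-0.003, 0.12, 0, 0.69, 0],
    [-0.003, 0.12, 0, 0.69, 0],
    [0, 0, 0, 0, 0],
    [0, 0, 0, 0, 0],
    [0, 0, 0, 0, 0],
  ],
)

```text
clock: 13.05
position: [0.54, 0.0619, 0.0606]
tool_rot: [3.14, -0.001, 2.552]
force: [-5.8, 4.9, 14.5]
grip_width: 0.0136
finger_force: 21.3
```

jog_arm(
  motion=[
    [0, 0, 0, 0, 0.4],
    [0, 0, 0, 0, 0.4],
    [0, 0, 0, 0, 0.4],
    [0, 0, -0.5, 0, 0.4],
    [0, 0, -1, 0, 0.4],
    [0, 0, -1, 0, 0.4],
    [0, 0, -1, 0, 0.4],
    [0, 0, -1, 0, 0.4],
    [0, 0, -0.5, 0, 0.4],
    [0, 0, 0, 0, 0.4],
  ],
)

```text
clock: 14.05
position: [0.5409, 0.0609, 0.2115]
tool_rot: [3.139, 0.002, 2.551]
force: [-0.1, 0.2, -0.7]
grip_width: 0.034
finger_force: 0.0
```

jog_arm(
  motion=[
    [0.5, 0.5, 0, 0, 0.4],
    [0.6, 0.9, 0, 0, 0.4],
    [0.6, 0.9, 0, 0, 0.4],
    [0.6, 0.9, 0, 0, 0.4],
    [0.6, 0.9, 0, 0, 0.4],
    [0.6, 0.9, 0, 0, 0.4],
    [0.6, 0.9, 0, 0, 0.4],
    [0.3, 0.9, 0, 0, 0.4],
    [0, 0.9, 0, 0, 0.4],
    [0, 0.5, 0, 0, 0.4],
    [0, 0, 0, 0, 0.4],
  ],
)

```text
clock: 15.15
position: [0.5672, 0.3402, 0.2077]
tool_rot: [-3.141, -0.001, 2.553]
force: [0.4, -0.0, -0.3]
grip_width: 0.0342
finger_force: 0.0
```

Run:
```python
from h import *
print(bot.observe()["position"])
g=bot.grab_frame("top"); np.save("t3.npy",g,allow_pickle=True); a=cv2.resize(g["pixels"][80:260,200:380],None,fx=3.3,fy=3.3,interpolation=cv2.INTER_CUBIC); cv2.imwrite("pics/t3.png",a[:,:,::-1])
```

```text
[0.56718005 0.34020563 0.20774945]
```

View pics/t3.png

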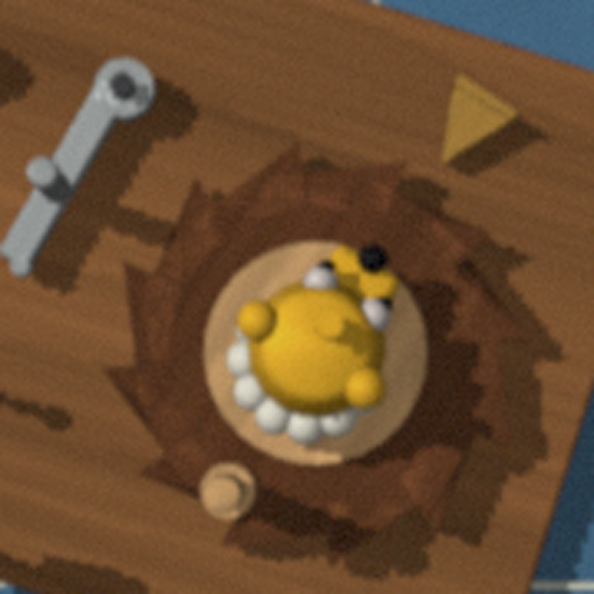

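Run:
```python
from h import *
f=np.load("t3.npy",allow_pickle=True).item()
w=lambda u,v,z:onz(f,(u/3.3+200,v/3.3+80),z)[:2]
an=lambda v:(round(np.linalg.norm(v),4),round(np.degrees(np.arctan2(v[1],v[0])),1))
C=w(316,353,.041); P=w(228,490,.043); T=w(444,163,.034); P0=onz(f,(388/3.3+210,478/3.3+80),.043)[:2]
print(C,P,T,"peg",an(C-P),"old",an(C-P0),"tip",an(T-C),"tip-peg",an(T-P))
for z in(.055,.065,.075): N=w(372,258,z); print(z,"nose",an(N-C),an(N-P))
# disc and tip by masks
h=cv2.cvtColor(f["pixels"],cv2.COLOR_RGB2HSV)
print("mid of pegs->",an(C-(P+P0)/2))
pv=w(124,86,.04); n=w(14,262,.04); print("pawl bar",an(n-pv)); 
n0=onz(f,(85/3.3+210,290/3.3+80),.04)[:2]; p0=onz(f,(91/3.3+210,86/3.3+80),.04)[:2]; print(an(n0-p0))
```

```text
[0.59602323 0.02442481] [0.54071968 0.05972926] [ 0.67430915 -0.02789339] peg (np.float64(0.0656), np.float64(-32.6)) old (np.float64(0.0656), np.float64(40.0)) tip (np.float64(0.0942), np.float64(-33.8)) tip-peg (np.float64(0.1598), np.float64(-33.3))
0.055 nose (np.float64(0.0428), np.float64(-30.6)) (np.float64(0.1084), np.float64(-31.8))
0.065 nose (np.float64(0.0416), np.float64(-30.8)) (np.float64(0.1072), np.float64(-31.9))
0.075 nose (np.float64(0.0403), np.float64(-31.0)) (np.float64(0.1059), np.float64(-32.0))
mid of pegs-> (np.float64(0.0529), np.float64(3.7))
pawl bar (np.float64(0.0845), np.float64(148.3))
(np.float64(0.0833), np.float64(178.6))
```

Run:
```python
from h import *
F=[bot.grab_frame("top")["pixels"].astype(float) for _ in range(8)]
f=bot.grab_frame("top"); I=np.mean(F,0).astype(np.uint8); h=cv2.cvtColor(I,cv2.COLOR_RGB2HSV)
an=lambda v:(round(np.linalg.norm(v),4),round(np.degrees(np.arctan2(v[1],v[0])),1))
for n,u,v in (("wedge",344,115),("collar",265,232),("disc",270,205),("board",360,130)): print(n,h[v,u])
def blob(m,box):
    x0,y0,x1,y1=box; M=np.zeros_like(m); M[y0:y1,x0:x1]=m[y0:y1,x0:x1]
    c=max(cv2.findContours(M,0,cv2.CHAIN_APPROX_NONE)[0],key=cv2.contourArea); return c
# wedge: min enclosing triangle (top face brightest)
c=blob(cv2.inRange(h,(17,130,90),(30,255,255)),(325,95,365,135)); tri=cv2.minEnclosingTriangle(c)[1][:,0]; print("tri",tri.round(1),cv2.contourArea(c))
d=blob(cv2.inRange(h,(9,50,125),(25,175,255)),(255,215,282,240)); pc=cv2.minEnclosingCircle(d); print("peg",pc,cv2.contourArea(d))
k=blob(cv2.inRange(I,(0,0,0),(35,35,35)),(303,150,322,166)); m=cv2.moments(k); nu=(m["m10"]/m["m00"],m["m01"]/m["m00"]); print("nose",nu,m["m00"])
C=np.array([.59602,.02442]); W=[onz(f,t,.034)[:2] for t in tri]; P=onz(f,pc[0],.043)[:2]
i=int(np.argmin([np.linalg.norm(w-C) for w in W])); b=np.mean([W[j] for j in range(3) if j!=i],0)
print("tip",an(W[i]-C),"base mid",an(b-C),"wedge axis",an(b-W[i])); print("peg",P,an(C-P),"peg-base",an(b-P),"peg-tip",an(W[i]-P)); N=onz(f,nu,.065)[:2]; print("nose",an(N-C),an(N-P))
```

```text
wedge [ 19 164 154]
collar [ 16 119 186]
disc [ 16 117 172]
board [ 15 159 106]
tri [[337.4 100.6]
 [332.9 129.9]
 [358.1 114.4]] 294.5
peg ((268.1633605957031, 228.72772216796875), 8.918977737426758) 169.0
nose (312.8870056497175, 157.88700564971748) 29.5
tip (np.float64(0.0924), np.float64(-32.9)) base mid (np.float64(0.1287), np.float64(-33.0)) wedge axis (np.float64(0.0363), np.float64(-33.4))
peg [0.54039451 0.06095841] (np.float64(0.0666), np.float64(-33.3)) peg-base (np.float64(0.1953), np.float64(-33.1)) peg-tip (np.float64(0.159), np.float64(-33.0))
nose (np.float64(0.042), np.float64(-30.8)) (np.float64(0.1085), np.float64(-32.3))
```

```bash
python3 -c "
from workcell import bot
print(bot.job_done())"
```

```text
the job is handed in; nothing more can be done
None
```

I lifted the pawl about 0.5 rad and left it clear of the teeth, turned the wheel about 72° clockwise so the lion's nose points at the brass pointer (within 1° by the peg, about 2° by the nose itself), and handed the job in with the arm withdrawn.

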